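Pack the finishing kit tray from its back left corner

ROBOT

A 6-joint arm with a two-finger parallel gripper is mounted at the origin on a cart in front of the work surface, level with it; the furniture and walls round the work are solid. World frame = base frame: x ahead of the robot, y to its left, z up, the work surface at z = 0. Lengths are in m, angles in rad, forces in N, time in s.
With the tool pointing down it reaches from about 0.35 to 0.975 m from the base axis. Payload 4.9 kg.
Tool frame: the origin (TCP) lies where the fingers leave the gripper's body, on its centre line; the fingertips stand 73 mm ahead of it and the grasp point (between the pads) lies 54 mm ahead of it; z points along the fingers, y is the direction in which the jaws open and shut (so a half turn about z gives the same grasp; the last joint's range is limited). The gripper opens to 85 mm and grips with 20 to 120 N. Pads are 22 mm wide; open, the fingers measure 114 mm over their backs; the gripper's body (76 mm by 85 mm) begins 54 mm behind the grasp point. The pads swing forward as they close: fully open they stand 13 mm farther back than shut.
Start: joints at [-1.428, 0.053, 1.613, -0, 1.476, -0.119], TCP at [0.162, -0.604, 0.304] pointing down, gripper open.
Joint ranges: [-3.01, 3.01], [-1.01, 2.22], [0.06, 2.58], [-1.02, 4.17], [0.09, 2.62], [-3.14, 3.14]. Speed limits (rad/s): [2.57, 2.57, 3.14, 3.14, 3.14, 3.14].

INTERFACE

Orientations are given as a rotation vector (axis times angle).
In Python, from station import monitor, vision, workorder gives the robot as it stands.
- The arm moves only by the tool arm_command, never from a script. Its argument "rows" is text: rows parted by semicolons, each of 6 numbers parted by spaces: the shift along the world's x, y, z in mm, then the turn, a rotation vector about the world's x, y, z in degrees. In form: tx ty tz wx wy wz; .... A call has 1 to 12 rows; each row is the pose to reach, as a shift and turn from the pose measured when the call began; what a row does not reach only later rows make up. A row lasts 1/8 s, in which the tool goes at most 62.5 mm and 10.7 degrees, less where a joint would pass 70% of its speed; a pose out of reach is approached as far as the arm can. A call with a gripper value outside its range is refused whole. "jaw" is the opening, from 0 (shut) to 1 (fully open), set as the call begins (left out, the last holds). The fingers move at their own pace and stop on an object; "squeeze" is the grip in N (left out, the last holds). Time passes only in rows, so rows that repeat a pose let the fingers close. It gives the time, the measured TCP pose, the force and the opening at its end, in the units of the state.
- monitor.get_obs(): the state, without advancing time (a new reading comes with each control period).
- vision.get_image(name): name is "scene" or "top" or "wrist"; returns a dict with "frame" (400x640x3 uint8, red, green, blue), "vfov" (degrees; the focal length in pixels is half the picture's height over the tangent of half this angle, whatever the lens; pixels are square), "cx", "cy" (the principal point, pixels), "R" (3x3) and "t" (3): a world point X has camera coordinates R X + t; the wrist camera has in their place "T_tool_cam" (4x4, takes a point from camera to tool coordinates, whose origin is the TCP and whose axes are the flange's). Camera axes: x right, y down, z forward; pixel columns grow to the right and rows downward; lengths in m; the calibration is good to about 2 mm. A picture is of the moment at which its call begins: read the wrist's pose just before it. There is no depth.
- workorder.finish_job(): hands the job in, once; it reports no verdict.
The state is a dict: "t": time; "q": joint angles; "dq": joint speeds; "effort": joint torques, N m; "tool_pos": TCP position; "tool_rot": TCP orientation; "contact_force": force on the tool from outside, world axes, zero at the start; "wrist_torque": the same for the moment, N m; "opening": finger opening in m.
Only numpy, scipy, OpenCV 4.12 (cv2) and the standard library are available. Lean on these libraries where they do the work, as an engineer would, in place of code of your own. Each camera call takes 0.05 s, during which the arm holds its last target. There are 200 camera calls.

TASK

Pack the open-fronted wooden tray in a row along its back wall, starting at the back left corner as seen from the robot, pushing each thing home before the next is packed: first the cork sanding block, lying flat with its long side along the back wall, tight into the corner; then the little cardboard carton, upright as made and long side along the back wall too, snug against the block and the wall; last the open round tin, upright and pushed back to the wall in the space that is left. The block and the carton are on the sloped rack, the tin stands on the table; leave everything else where it is.

Things in the scene. Friction and masses are not known exactly. Their poses are not given: they have to be found in the camera images.
- tray_corner (a point): Inner back left corner of the wooden kit tray, at the top face of its floor (5 mm above the table). Its x axis points to the back (away from the robot), y to the left, z up. From here the back wall runs 194 mm to -y and the left wall 165 mm to -x; a right wall stands at y = -194 mm; the front (x = -165 mm) is open. Walls are 9 mm thick and rise 34 mm above the floor. The tray is fixed to the table at a varying place and up to 0.25 rad of yaw; its floor is plywood.
- rack: Fixed wooden rack with a board sloping 23 degrees, low side towards the robot, 226 mm wide (y), board 110 mm along the slope. Origin under its centre on the table, x points to the high side, y along its width. The board's top face is 48 mm above the table at the origin, 27 mm at the low end, 69 mm at the high end; a lip at the low end stands 8 mm above the board. The block and the carton rest on the board against the lip, at y about +58 and -58 mm, either way round.
- block_c (a point): Centre of the loose cork sanding block, 42 mm (x) by 68 mm (y) by 30 mm (z, its flat underside to top); 0.06 to 0.11 kg. It starts tilted 23 degrees on the rack, its y axis along the rack's width, x up the slope.
- carton_c (a point): Centre of the loose plain cardboard carton with a paper tape strip, 46 mm (x) by 60 mm (y) by 38 mm (z, underside to top); rigid, 0.08 to 0.17 kg. It starts tilted 23 degrees on the rack, its y axis along the rack's width, x up the slope.
- tin_c (a point): Centre of the open round tin of tacks, 55 mm diameter, 21 mm high, z up; 0.06 to 0.11 kg. It stands on the table in front of the rack (on the robot's side), next to the hand stamp.
- stamp: Bystander: hand stamp 32 x 44 mm, 68 mm high with a 24 mm round knob, standing 8 to 12 cm from the tin; origin under its centre.
- glue_bottle: Bystander: glue bottle, 55 mm diameter, 160 mm high, behind the tray; origin under its centre.
- plane: Bystander: small hand plane 51 x 185 x 69 mm, behind the rack; origin under its centre.
- awl: Bystander: awl, 166 mm long, 28 mm thick, lying to the right of the tray; origin under its centre.
- marker: Bystander: marker pen, 135 mm long, 17 mm thick, lying in front of the tray; origin under its centre.
There are look-alikes about, which are no part of the job. Leave any green look-alike of the part that bears tin_c alone.

How it is judged:
By the outcome, as a careful person would: the job done as asked, in the order asked, and still so for the second after the job is handed in, with the robot touching nothing.
It also fails if it takes over 72 s, if anything falls off the work surface, if the arm or the gripper's body presses on something with over 40 N, if the wrist force passes 120 N, or if a joint passes its speed limit or range.

## Working session

There is one attempt and no reset: what is moved stays moved. The work goes in short steps, Python scripts to look and compute and a tool call to move; the robot and the scene stay as the last step left them, time stands still between calls to the robot, and variables do not carry over. Pictures are saved under pics/ and viewed, about 8 in all and at most 12, crops included, and the job is handed in when it is done.

Besides the shell and the picture viewer there is one more tool, called after "Request:" as name(argument=value, ...), one argument or row to a line, values as JSON. arm_command: Moves the arm, as the interface text tells. Its arguments: {"type":"object","properties":{"rows":{"type":"string"},"jaw":{"type":"number"},"squeeze":{"type":"number"}},"required":["rows"]}

```bash
ls; mkdir -p pics
cat > h.py <<'E'
import numpy as np, cv2
from scipy.spatial.transform import Rotation as Ro
from station import monitor, vision, workorder
def cam(name):
    o=monitor.get_obs(); d=vision.get_image(name)
    f=200/np.tan(np.radians(d["vfov"])/2)
    if name=="wrist":
        T=np.eye(4); T[:3,:3]=Ro.from_rotvec(o["tool_rot"]).as_matrix(); T[:3,3]=o["tool_pos"]
        W=T@np.array(d["T_tool_cam"]); R=W[:3,:3].T; t=-R@W[:3,3]
    else: R=np.array(d["R"]); t=np.array(d["t"])
    return dict(im=d["frame"][:,:,::-1].copy(),f=f,cx=d["cx"],cy=d["cy"],R=R,t=t)
def ray(c,u,v):
    d=c["R"].T@np.array([(u-c["cx"])/c["f"],(v-c["cy"])/c["f"],1]); return -c["R"].T@c["t"],d
def onz(c,u,v,z):
    o,d=ray(c,u,v); return o+d*(z-o[2])/d[2]
def proj(c,X):
    p=c["R"]@np.array(X)+c["t"]; return c["f"]*p[:2]/p[2]+[c["cx"],c["cy"]]
def save(c,n): cv2.imwrite(f"pics/{n}.png",c["im"])
E
python3 - <<'E'
from h import *
import pickle
o=monitor.get_obs(); print({k:np.round(v,3) for k,v in o.items()})
cs={n:cam(n) for n in("scene","top")}
pickle.dump(cs,open("c0.pkl","wb"))
for n,c in cs.items():
    save(c,n+"0"); print(n,c["f"],c["cx"],c["cy"],-c["R"].T@c["t"],c["R"].round(3).tolist())
E
```

```text
pics
{'t': np.float64(0.0), 'q': array([-1.428,  0.053,  1.614, -0.   ,  1.476, -0.119]), 'dq': array([ 0.001,  0.002,  0.   ,  0.   ,  0.002, -0.   ]), 'effort': array([-3.0000e-03, -3.9370e+01, -3.7018e+01, -0.0000e+00,  7.0000e-03,
        0.0000e+00]), 'tool_pos': array([ 0.162, -0.603,  0.303]), 'tool_rot': array([-3.113, -0.41 ,  0.   ]), 'contact_force': array([ 0.755, -0.646, -0.323]), 'wrist_torque': array([-0.052,  0.019, -0.038]), 'opening': np.float64(0.085)}
scene 372.7538217333571 317.4604124010264 196.25963216493545 [-0.29112018  0.46764203  0.89153859] [[-0.553, -0.833, 0.015], [-0.539, 0.344, -0.768], [0.635, -0.433, -0.64]]
top 425.7852583917852 318.0380086685543 199.6470952931354 [ 0.30536984 -0.07811906  1.27089067] [[-0.016, -1.0, 0.011], [-0.985, 0.014, -0.172], [0.172, -0.014, -0.985]]
```

Run:
```python
import cv2
a=cv2.imread("pics/top0.png");b=cv2.imread("pics/scene0.png")
cv2.imwrite("pics/top0b.png",cv2.resize(a,(800,500),interpolation=cv2.INTER_CUBIC));
```

```text
(no output)
```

View pics/top0.png

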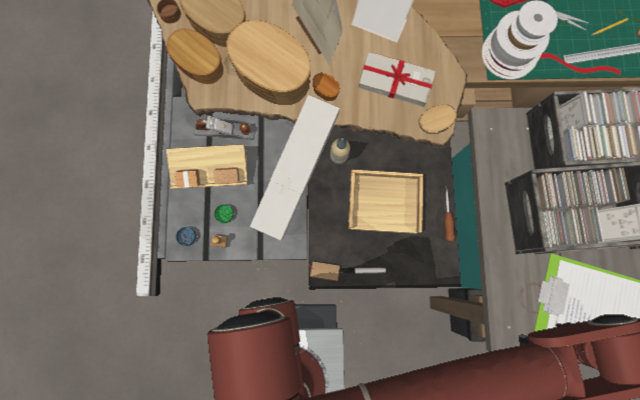

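View pics/scene0.png

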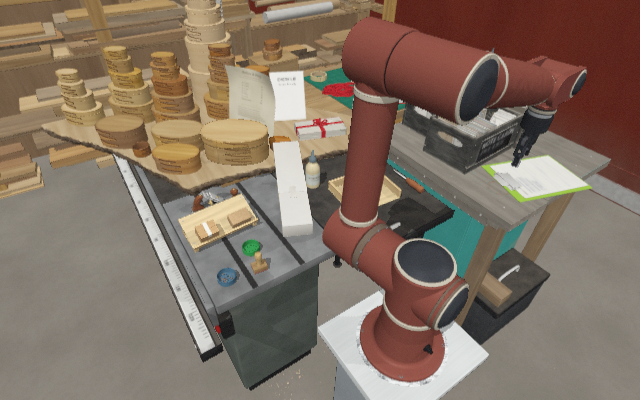

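Top view: the rack is at (207,167). The taped carton is at (187,178) and the cork block at (227,175). The blue tin is at (187,236), with a green look-alike at (225,213) and the stamp at (220,240). The tray is at (386,201), the wooden offcut at (325,270), and a long white box lies between rack and tray.

Possible mix-ups:
- **Tin:** blue (187,236) or green (225,213). I choose blue.
- **Block:** (227,175) on the rack or the offcut (325,270). I choose the one on the rack.
- **Carton:** (187,178) on the rack or the gift box (398,80). I choose the one on the rack.

Next is one close crop to check these choices.

Run:
```python
from h import *
import pickle
cs=pickle.load(open("c0.pkl","rb"))
a=cs["top"]["im"][105:285,155:345];b=cs["top"]["im"][155:245,335:465]; s=cs["scene"]["im"][180:295,170:300]
A=cv2.resize(a,None,fx=2.8,fy=2.8,interpolation=3)[:520]
B=cv2.resize(b,(268,186),interpolation=3); S=cv2.resize(s,(268,237),interpolation=3)
o=np.zeros((520,800,3),np.uint8); o[:A.shape[0],:532]=A[:, :532]; o[:186,532:]=B; o[190:427,532:]=S
cv2.imwrite("pics/crop1.png",o)
T=cs["top"]; 
for n,u,v,z in [("trayBL",352,172,.039),("trayBR",421,174,.039),("trayFL",350,230,.005),("trayFR",423,232,.005),("tin",187,236,.021),("carton",187,176,.075),("block",227,174,.07),("box",323,98,.06),("box",338,106,.06),("box",250,228,.06),("box",282,240,.06),("stamp",220,240,.0),("glue",340,158,0)]:
    print(n,onz(T,u,v,z).round(3))
```

```text
trayBL [ 0.602 -0.198  0.039]
trayBR [ 0.593 -0.403  0.039]
trayFL [ 0.433 -0.19   0.005]
trayFR [ 0.423 -0.408  0.005]
tin [0.421 0.29  0.021]
carton [0.588 0.28  0.075]
block [0.593 0.167 0.07 ]
box [ 0.827 -0.115  0.06 ]
box [ 0.801 -0.16   0.06 ]
box [0.437 0.1   0.06 ]
box [0.401 0.009 0.06 ]
stamp [0.409 0.198 0.   ]
glue [ 0.656 -0.166  0.   ]
```

View pics/crop1.png

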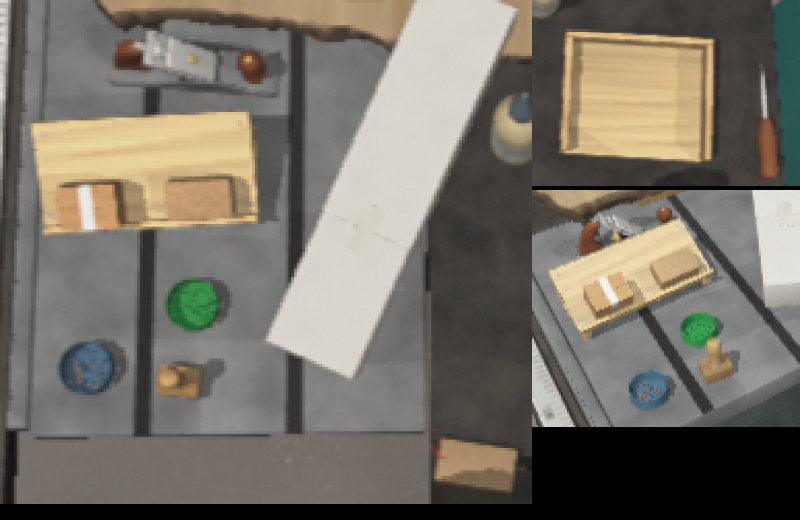

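The choices hold up: blue tin, taped carton and rack block. I'll move over the tray for a wrist view.

Request:
arm_command(
  rows="40 40 40 0 0 0;80 80 80 0 0 -5;120 120 117 0 0 -10;160 160 117 0 0 -15;200 200 117 0 0 -15;240 240 117 0 0 -15;280 280 117 0 0 -15;308 303 117 0 0 -15;308 303 117 0 0 -15;308 303 117 0 0 -15",
  jaw=1,
)

```text
t: 1.35
tool_pos: [0.4693, -0.3005, 0.4193]
tool_rot: [-3.14, 0.0, 0.001]
contact_force: [-0.7, -0.0, -0.2]
opening: 0.0854
```

Run:
```python
from h import *
import pickle
o=monitor.get_obs(); print(o["t"],o["tool_pos"].round(4),o["tool_rot"].round(3),o["dq"].round(2))
c=cam("wrist"); save(c,"w1"); pickle.dump(c,open("w1.pkl","wb"))
print(c["f"],c["cx"],c["cy"],-c["R"].T@c["t"],c["R"].round(3).tolist())
cs=pickle.load(open("c0.pkl","rb"))
for u in (279,281,283):
  for v in (219,222):
    o1,d1=ray(cs["scene"],u,v);o2,d2=ray(cs["top"],250,228)
    A=np.c_[d1,-d2];s=np.linalg.lstsq(A,o2-o1,rcond=None)[0];print(u,v,(o1+d1*s[0]).round(3),(o2+d2*s[1]).round(3))
```

```text
1.35 [ 0.4693 -0.3005  0.4193] [-3.14e+00  0.00e+00  1.00e-03] [-0.02 -0.    0.    0.   -0.    0.  ]
330.8446584488482 321.5241463030051 198.43318059536114 [ 0.55023217 -0.29951652  0.48849702] [[-0.001, -1.0, -0.002], [-0.95, 0.0, 0.312], [-0.312, 0.002, -0.95]]
279 219 [0.441 0.105 0.127] [0.43  0.091 0.124]
279 222 [0.441 0.106 0.115] [0.431 0.093 0.112]
281 219 [0.437 0.1   0.128] [0.43  0.091 0.125]
281 222 [0.438 0.101 0.115] [0.431 0.092 0.113]
283 219 [0.434 0.096 0.128] [0.43  0.09  0.127]
283 222 [0.434 0.096 0.116] [0.431 0.092 0.115]
```

View pics/w1.png

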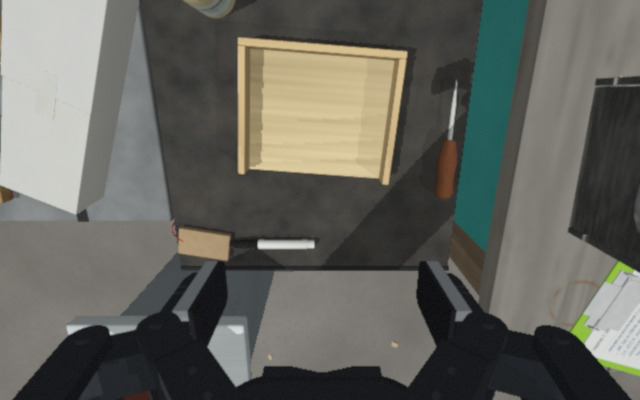

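Wrist view: the tray's outer back corners are at (238,38) and (408,50), with its front ends at (240,174) and (385,184). The white box is about 0.12 m high. Next I fit the tray outline and fly to the rack.

Run:
```python
from h import *
import pickle
c=pickle.load(open("w1.pkl","rb")); hsv=cv2.cvtColor(c["im"],cv2.COLOR_BGR2HSV)
m=((hsv[:,:,2]>120)&(hsv[:,:,1]>50)).astype(np.uint8)
n,l,st,ce=cv2.connectedComponentsWithStats(m); k=l[110,310]; print(st[k]); m=(l==k)
# back edge: first row per column ; left: first col per row; right: last col per row
B=[(u,np.argmax(m[:,u])-.5) for u in range(250,400)]
L=[(np.argmax(m[v])-.5,v) for v in range(60,160)]
Rr=[(639-np.argmax(m[v][::-1])+.5,v) for v in range(65,170)]
def fit(P):
    W=np.array([onz(c,*p,.039)[:2] for p in P],np.float32)
    vx,vy,x,y=cv2.fitLine(W,cv2.DIST_HUBER,0,.001,.001).ravel(); r=(W-[x,y])@[-vy,vx]
    return np.array([x,y]),np.array([vx,vy]),r.std()
fb,fl,fr=fit(B),fit(L),fit(Rr)
for f in(fb,fl,fr): print(f, np.degrees(np.arctan2(f[1][1],f[1][0])))
def X(a,b): s=np.linalg.solve(np.c_[a[1],-b[1]],b[0]-a[0]); return a[0]+a[1]*s[0]
P,Q=X(fb,fl),X(fb,fr); print(P,Q,np.linalg.norm(P-Q),"expect .212")
d=(P-Q)/np.linalg.norm(P-Q); yaw=np.arctan2(-d[0],d[1]); x=np.array([d[1],-d[0]])
mid=(P+Q)/2
cor=mid+d*.097-x*.009; print("corner",cor,"yawdeg",np.degrees(yaw),"x",x,"y",d)
```

```text
[  237    37   171   148 20761]
(array([ 0.6046808 , -0.30256417], dtype=float32), array([0.07667324, 0.99705625], dtype=float32), np.float32(0.00032025817)) 85.60262
(array([ 0.5438216 , -0.18889049], dtype=float32), array([ 0.99782294, -0.06594963], dtype=float32), np.float32(0.00035760523)) -3.7813804
(array([ 0.51483804, -0.39980292], dtype=float32), array([ 0.9969326 , -0.07826435], dtype=float32), np.float32(0.00038800103)) -4.488807
[ 0.61307025 -0.19346738] [ 0.5967089 -0.4062302] 0.21339099 expect .212
corner [ 0.6033534  -0.20244427] yawdeg -4.3973627 x [ 0.9970563  -0.07667314] y [0.07667314 0.9970563 ]
```

Request:
arm_command(
  rows="0 60 0 0 0 0;0 120 0 0 0 0;0 180 0 0 0 0;0 240 0 0 0 0;0 300 0 0 0 0;0 360 0 0 0 0;0 420 0 0 0 0;0 480 -20 0 0 0;0 520 -20 0 0 0;0 520 -20 0 0 0;0 520 -20 0 0 0",
)

```text
t: 2.78
tool_pos: [0.4694, 0.2179, 0.3995]
tool_rot: [-3.14, 0.004, 0.001]
contact_force: [0.7, -0.2, -0.4]
opening: 0.0852
```

Run:
```python
from h import *
import pickle
o=monitor.get_obs(); print(o["t"],o["tool_pos"].round(4),o["tool_rot"].round(3),o["dq"].round(2))
c=cam("wrist"); save(c,"w2"); pickle.dump(c,open("w2.pkl","wb"))
```

```text
2.775 [0.4694 0.2179 0.3995] [-3.14e+00  4.00e-03  1.00e-03] [-0.01 -0.01  0.    0.   -0.    0.  ]
```

View pics/w2.png

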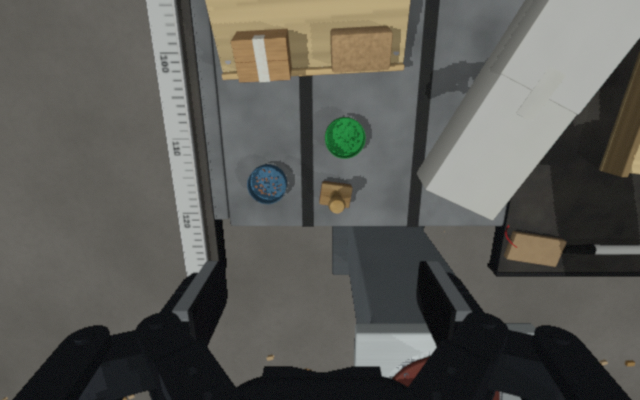

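Wrist view: the block's top face spans (332,28) to (391,72). The carton with white tape spans (234,30) to (290,82), the blue tin is at (268,184), the green one at (345,137), and the rack lip runs from (222,80) to (405,70). Now I compute poses.

Run:
```python
from h import *
import pickle
c=pickle.load(open("w2.pkl","rb")); im=c["im"]; hsv=cv2.cvtColor(im,cv2.COLOR_BGR2HSV)
print(hsv[50,360],hsv[50,240],hsv[50,283],hsv[40,310],hsv[73,310])
th=np.radians(23)
p,q=onz(c,222,79,.033),onz(c,406,69,.033); print("lip",p,q,np.linalg.norm(p-q))
d=(p-q)[:2]/np.linalg.norm((p-q)[:2]); xr=np.array([d[1],-d[0]]); yaw=np.degrees(np.arctan2(-d[0],d[1]))
org=(p+q)[:2]/2+xr*.052; print("rack",org,yaw)
n=np.r_[-np.sin(th)*xr,np.cos(th)]; b0=np.r_[org,.048]
def onp(u,v,h):
    o,r=ray(c,u,v); return o+r*(((b0+n*h-o)@n)/(r@n))
s=np.r_[np.cos(th)*xr,np.sin(th)]; y=np.r_[d,0]
for nm,box,h in(("block",(322,15,402,85),.030),("carton",(226,20,300,90),.038)):
    x0,y0,x1,y1=box; sub=hsv[y0:y1,x0:x1].astype(int)
    m=(sub[:,:,2]<185)&(sub[:,:,1]>40)
    if nm=="carton": m|=(sub[:,:,1]<40)&(sub[:,:,2]>150)
    m=cv2.morphologyEx(m.astype(np.uint8),cv2.MORPH_OPEN,np.ones((3,3)))
    N,l,st,ce=cv2.connectedComponentsWithStats(m); k=1+np.argmax(st[1:,4])
    cn=cv2.findContours((l==k).astype(np.uint8),0,1)[0][0].reshape(-1,2)+[x0,y0]
    print(nm,st[k],cv2.boxPoints(cv2.minAreaRect(cn)).round().tolist())
    W=np.array([onp(u,v,h) for u,v in cn])-b0
    print(" top: s",(W@s).min(),(W@s).max(),"y",(W@y).min(),(W@y).max())
m=cv2.inRange(hsv,(95,80,30),(125,255,255)); N,l,st,ce=cv2.connectedComponentsWithStats(m)
for k in range(1,N):
    if st[k,4]>200: print("blue",st[k],onz(c,st[k,0]+st[k,2]/2-.5,st[k,1]+st[k,3]/2-.5,.015))
v=cv2.resize(im[0:220,200:480],None,fx=2.8,fy=2.7,interpolation=3); cv2.imwrite("pics/crop2.png",v)
```

```text
[ 17  98 159] [ 17 111 161] [ 17 115 151] [ 21  82 178] [ 20  93 184]
lip [0.56355752 0.34268131 0.033     ] [0.57438125 0.11548661 0.033     ] 0.22745238240183163
rack [0.62091047 0.23155847] 2.727552659590007
block [   0    0   80   60 4602] [[322.0, 15.0], [401.0, 15.0], [401.0, 74.0], [322.0, 74.0]]
 top: s -0.046325147196682716 0.01589057467774495 y -0.102048751352986 -0.010604865184122313
carton [   0    0   74   63 4448] [[226.0, 20.0], [299.0, 20.0], [299.0, 82.0], [226.0, 82.0]]
 top: s -0.04719789975597526 0.018077950908669222 y 0.010726048708987823 0.09969300966235453
blue [247 165  40  39 980] [0.42330348 0.29807243 0.015     ]
```

View pics/crop2.png

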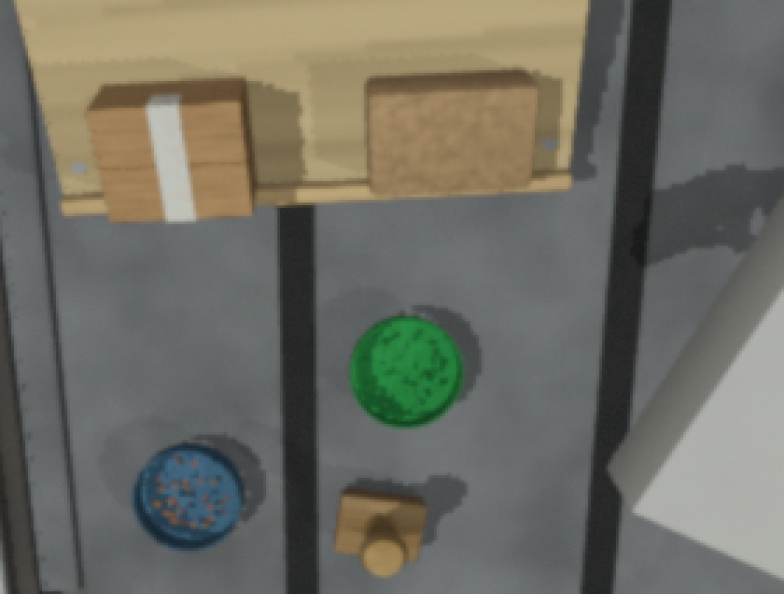

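```bash
cat > rack.py <<'E'
from h import *
th=np.radians(23)
yaw=np.radians(2.73); xr=np.array([np.cos(yaw),np.sin(yaw)]); d=np.array([-np.sin(yaw),np.cos(yaw)])
b0=np.r_[.6209,.2316,.048]
n=np.r_[-np.sin(th)*xr,np.cos(th)]; s=np.r_[np.cos(th)*xr,np.sin(th)]; y=np.r_[d,0]
E
python3 - <<'E'
from rack import *
import pickle
c=pickle.load(open("w2.pkl","rb"))
def onp(u,v,h):
    o,r=ray(c,u,v); return o+r*(((b0+n*h-o)@n)/(r@n))
for nm,P,h in(("block",[(331.4,32.6),(392.1,31.1),(390,70.4),(332.1,72.2)],.030),("carton",[(232.9,40.7),(288.2,38.1),(290,79.6),(238.6,81.9)],.038)):
    W=np.array([onp(u,v,h) for u,v in P]); A=(W-b0); print(nm,"s",(A@s*1e3).round(1),"y",(A@y*1e3).round(1),"edges",[round(np.linalg.norm(W[i]-W[i-1])*1e3,1) for i in range(4)])
    t=W.mean(0); print(" top centre",t.round(4), "centre",(t-n*h/2).round(4), "dirs",[np.degrees(np.arctan2(*( W[a]-W[b])[[0,1]])).round(1) for a,b in((0,1),(3,2))])
# approach orientation: R tool cols: x, y, z
for al in(0,23):
    a=np.radians(al); z=-np.r_[-np.sin(a)*xr,np.cos(a)]; yy=-y; x=np.cross(yy,z)
    R=np.c_[x,yy,z]; R0=Ro.from_rotvec(monitor.get_obs()["tool_rot"]).as_matrix()
    print(al,"turn from now deg",np.degrees(Ro.from_matrix(R@R0.T).as_rotvec()).round(2))
print("n",n,"s",s,"y",y)
E
```

```text
block s [ -1.5  -3.5 -45.6 -44. ] y [-22.5 -87.9 -89.3 -22.2] edges [np.float64(42.5), np.float64(65.4), np.float64(42.1), np.float64(67.2)]
 top centre [0.5901 0.1746 0.0664] centre [0.596  0.1749 0.0526] dirs [np.float64(-1.2), np.float64(-1.5)]
carton s [ -1.9  -2.5 -46.9 -46.3] y [82.7 23.7 26.7 86. ] edges [np.float64(44.5), np.float64(58.9), np.float64(44.5), np.float64(59.3)]
 top centre [0.581  0.2845 0.0734] centre [0.5884 0.2849 0.056 ] dirs [np.float64(-2.3), np.float64(-2.2)]
0 turn from now deg [-0.09 -0.    2.92]
23 turn from now deg [  0.42 -23.     2.86]
n [-0.39028768 -0.01861031  0.92050485] s [0.91946015 0.04384315 0.39073113] y [-0.04762946  0.99886507  0.        ]
```

Request:
arm_command(
  rows="20 -15 -60 0.1 -6 0.8;40 -30 -120 0.2 -13 1.5;60 -40 -175 0.3 -19 2.3;72 -46 -218 0.4 -23 2.9;72 -46 -218 0.4 -23 2.9;80 -45.5 -237 0.4 -23 2.9;88 -45 -256 0.4 -23 2.9;96 -44.5 -275 0.4 -23 2.9;103 -44 -292 0.4 -23 2.9;103 -44 -292 0.4 -23 2.9;103 -44 -292 0.4 -23 2.9",
  jaw=1,
)

```text
t: 4.2
tool_pos: [0.5738, 0.1736, 0.1103]
tool_rot: [-3.067, -0.073, -0.629]
contact_force: [-0.3, 0.1, 0.1]
opening: 0.0857
```

Run:
```python
from rack import *
o=monitor.get_obs(); print(o["t"],o["tool_pos"].round(4),o["contact_force"].round(1),o["wrist_torque"].round(2))
A=o["tool_pos"]-b0; print("s,y,n",(A@s).round(4),(A@y).round(4),(A@n).round(4), "z·-n",Ro.from_rotvec(o["tool_rot"]).as_matrix()[:,2]@-n)
c=cam("wrist"); save(c,"w3"); cv2.imwrite("pics/w3c.png",c["im"][150:400,120:520])
```

```text
4.2 [0.5738 0.1736 0.1103] [-0.3  0.1  0.1] [-0.03  0.23 -0.03]
s,y,n -0.0215 -0.0557 0.0768 z·-n 0.999995311628516
```

View pics/w3c.png

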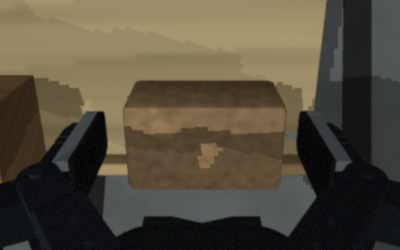

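The block sits between the fingers, in the crop at (127–286, 80–190) with the pads at 106 and 300. I close on it and lift.

Request:
arm_command(
  rows="1 -1 -2 0 0 0;1 -1 -2 0 0 0;1 -1 -2 0 0 0;1 -1 -2 0 0 0;1 -1 -2 0 0 0",
  jaw=0,
  squeeze=40,
)

```text
t: 4.88
tool_pos: [0.5754, 0.1728, 0.1099]
tool_rot: [-3.067, -0.073, -0.632]
contact_force: [-2.6, -1.4, 4.6]
opening: 0.067
```

Request:
arm_command(
  rows="-8 0 18 0 0 0;-18 -1 40 0 0 0;-35 -2 83 0 0 0;-35 -2 140 0 5 -1.5;-35 -30 190 0.1 12 -4;-30 -90 200 0.2 18 -6;-25 -150 200 0.3 23 -7.1;-20 -210 200 0.3 23 -7.1;-15 -270 200 0.3 23 -7.1;-10 -330 200 0.3 23 -7.1;-6 -390 200 0.3 23 -7.1;-6 -433 180 0.3 23 -7.1",
)

```text
t: 6.38
tool_pos: [0.5699, -0.2633, 0.2921]
tool_rot: [3.136, -0.124, 0.015]
contact_force: [0.6, -0.0, -0.8]
opening: 0.0672
```

```bash
cat > tray.py <<'E'
from h import *
C=np.array([.6034,-.2024,.005]); a=np.radians(-4.4)
TX=np.array([np.cos(a),np.sin(a),0]); TY=np.array([-np.sin(a),np.cos(a),0])
def tp(P): A=np.array(P)-C; return np.round(np.array([A@TX,A@TY,A[2]])*1e3,1)
def shift(g):  # tray-frame mm goal -> world mm shift + levelling turn
    o=monitor.get_obs(); W=C+(g[0]*TX+g[1]*TY+np.array([0,0,g[2]]))/1e3
    R=np.c_[TX,-TY,[0,0,-1]]; R0=Ro.from_rotvec(o["tool_rot"]).as_matrix()
    return ((W-o["tool_pos"])*1e3).round(1), np.degrees(Ro.from_matrix(R@R0.T).as_rotvec()).round(2)
def st():
    o=monitor.get_obs(); print("t",round(float(o["t"]),2),"tray",tp(o["tool_pos"]),"F",o["contact_force"].round(1),"op",round(float(o["opening"]),4))
E
python3 - <<'E'
from tray import *
st(); print(shift([-30,-60,78]),shift([-30,-60,90]))
c=cam("wrist"); save(c,"w4"); cv2.imwrite("pics/w4c.png",c["im"][50:400,120:520])
E
```

```text
t 6.38 tray [-28.7 -63.3 287.1] F [ 0.6 -0.  -0.8] op 0.0672
(array([  -1. ,    3.4, -209.1]), array([0.22, 0.55, 0.13])) (array([  -1. ,    3.4, -197.1]), array([0.22, 0.55, 0.13]))
```

View pics/w4c.png

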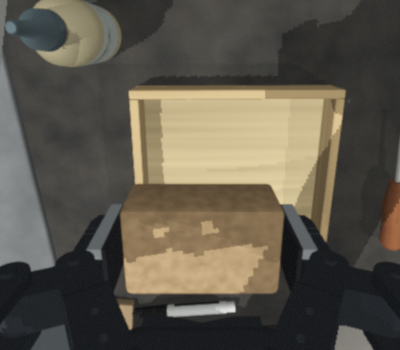

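The block is held level over the tray, at crop (122–282, 185–293), with no bottle in the way. I descend.

Request:
arm_command(
  rows="-1 3 -50 0.2 0.5 0.1;-1 3 -100 0.2 0.5 0.1;-1 3 -150 0.2 0.5 0.1;-1 3 -185 0.2 0.5 0.1;-1 3 -200 0.2 0.5 0.1;-1 3 -206 0.2 0.5 0.1;-1 3 -209 0.2 0.5 0.1;-1 3 -210 0.2 0.5 0.1;-1 3 -210 0.2 0.5 0.1",
)

```text
t: 7.55
tool_pos: [0.5695, -0.2648, 0.0832]
tool_rot: [3.136, -0.126, -0.001]
contact_force: [-5.0, 3.2, 16.4]
opening: 0.067
```

```bash
python3 -c "
from tray import *
st(); print(shift([-18,-60,77]))"
```

```text
t 7.55 tray [-29.  -64.8  78.2] F [-5.   3.2 16.4] op 0.067
(array([11.3,  3.9, -1.2]), array([ 0.17, -0.04,  0.21]))
```

Request:
arm_command(
  rows="0 0 2 0 0 0;4 0 2 0 0 0;8 0 2 0 0 0;10 0 2 0 0 0;12 0 2 0 0 0;12 0 2 0 0 0",
)

```text
t: 8.3
tool_pos: [0.5815, -0.2647, 0.0849]
tool_rot: [3.136, -0.126, -0.001]
contact_force: [-0.1, 0.5, -1.1]
opening: 0.0671
```

```bash
python3 -c "
from tray import *
st(); print(shift([-18,-60,77]))"
```

```text
t 8.3 tray [-17.  -63.8  79.9] F [-0.1  0.5 -1.1] op 0.0671
(array([-0.7,  3.9, -2.9]), array([ 0.15, -0.06,  0.2 ]))
```

Request:
arm_command(
  rows="1 0 -1 0 0 0;2 0 -1 0 0 0;3 0 -1 0 0 0;4 0 -1 0 0 0;5 0 -1 0 0 0;5 0 -1 0 0 0",
)

```text
t: 9.05
tool_pos: [0.5831, -0.2647, 0.0833]
tool_rot: [3.138, -0.124, -0.018]
contact_force: [-16.5, 0.1, 8.2]
opening: 0.067
```

Request:
arm_command(
  rows="-1 0 0 0 0 0;-1 0 0 0 0 0;-1 0 0 0 0 0;-1 0 10 0 0 0;-1 0 40 0 0 0;-1 0 80 0 0 0;-1 0 80 0 0 0",
  jaw=0.92,
)

```text
t: 9.93
tool_pos: [0.5847, -0.2661, 0.1692]
tool_rot: [3.133, -0.124, -0.005]
contact_force: [0.2, 0.7, 0.1]
opening: 0.0788
```

Run:
```python
from tray import *
st(); print(shift([-22,-128,160]),shift([-22,-128,81]))
c=cam("wrist"); save(c,"w5")
cv2.imwrite("pics/w5c.png",c["im"][100:400,120:520])
```

```text
t 9.93 tray [-13.8 -64.9 164.2] F [0.2 0.7 0.1] op 0.0788
(array([-13. , -62.3,  -4.2]), array([ 0.35, -0.19,  0.12])) (array([-13. , -62.3, -83.2]), array([ 0.35, -0.19,  0.12]))
```

View pics/w5c.png

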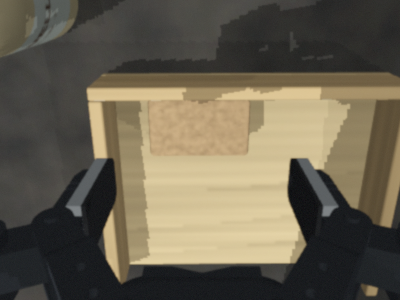

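The block stands flat against the back wall, at crop (149–249, 100–155), about 30 mm from the left wall. I push it left with shut fingers.

Request:
arm_command(
  rows="-13 -40 -4 0.3 -0.2 0.1;-13 -62 -4 0.3 -0.2 0.1;-13 -62 -30 0.3 -0.2 0.1;-13 -62 -60 0.3 -0.2 0.1;-13 -62 -80 0.3 -0.2 0.1;-13 -62 -83 0.3 -0.2 0.1;-13 -62 -83 0.3 -0.2 0.1",
  jaw=0,
)

```text
t: 10.85
tool_pos: [0.571, -0.3275, 0.084]
tool_rot: [-3.138, 0.121, 0.005]
contact_force: [-0.0, -0.1, 0.5]
opening: 0.0002
```

```bash
python3 -c "
from tray import *
st(); print(shift([-22,-90,81]),shift([-22,-80,81]))"
```

```text
t 10.85 tray [ -22.7 -127.2   79. ] F [-0.  -0.1  0.5] op 0.0002
(array([ 3.6, 37.1,  2. ]), array([-0.06, -0.17,  0.01])) (array([ 4.4, 47. ,  2. ]), array([-0.06, -0.17,  0.01]))
```

Request:
arm_command(
  rows="1 10 1 0 0 0;2 20 1 0 0 0;3 28 1 0 0 0;3 34 1 0 0 0;3.5 38 1 0 0 0;4 42 1 0 0 0;4 44 1 0 0 0;4 46 1 0 0 0;4 46 1 0 0 0",
)

```text
t: 11.98
tool_pos: [0.575, -0.2836, 0.0856]
tool_rot: [3.136, -0.121, -0.003]
contact_force: [-1.1, -7.1, -0.2]
opening: -0.0001
```

```bash
python3 -c "
from tray import *
st()"
```

```text
t 11.97 tray [-22.1 -83.1  80.6] F [-1.1 -7.1 -0.2] op -0.0001
```

Request:
arm_command(
  rows="0 2 0 0 0 0;0 4 0 0 0 0;0 5 0 0 0 0;0 5 0 0 0 0",
)

```text
t: 12.48
tool_pos: [0.575, -0.2829, 0.0868]
tool_rot: [3.127, -0.121, -0.0]
contact_force: [-2.1, -14.8, -1.2]
opening: 0.0002
```

```bash
python3 -c "
from tray import *
st()"
```

```text
t 12.47 tray [-22.1 -82.5  81.8] F [ -2.1 -14.8  -1.2] op 0.0002
```

Request:
arm_command(
  rows="-1 -10 -3 0 0 0;-30 -8 -3 0 0 0;-55.6 -6 -3 0 0 0;-53 25 -3 0 0 0;-51 52 -3 0 0 0;-51 52 -3 0 0 0;-40 51 -3 0 0 0;-32 50.6 -3 0 0 0;-29 50 -3 0 0 0;-27 50 -3 0 0 0;-25 50 -3 0 0 0;-25 50 -3 0 0 0",
)

```text
t: 13.98
tool_pos: [0.5472, -0.2335, 0.0837]
tool_rot: [3.127, -0.12, -0.015]
contact_force: [-14.1, -0.6, 10.1]
opening: 0.0001
```

```bash
python3 -c "
from tray import *
st()"
```

```text
t 13.97 tray [-53.7 -35.3  78.7] F [-14.1  -0.6  10.1] op 0.0001
```

Request:
arm_command(
  rows="-15 1 0 0 0 0;-20 1 60 0 0 0;-20 1 120 0 0 0;-20 40 180 0 0 2;-20 100 216 0 0 4;-20 160 216 0 0 6;-20 220 216 0 0 7;-18 280 216 0 0 7;-16 340 216 0 0 7;-14 400 216 0 0 7;-14 460 216 0 0 7;-14 516 200 0 0 7",
  jaw=1,
)

```text
t: 15.48
tool_pos: [0.5335, 0.2847, 0.2852]
tool_rot: [3.129, 0.072, -0.008]
contact_force: [-0.4, 0.3, 0.1]
opening: 0.0857
```

Run:
```python
from rack import *
o=monitor.get_obs(); p=o["tool_pos"]; print(p,o["opening"])
R0=Ro.from_rotvec(o["tool_rot"]).as_matrix(); yy=-y; z=-n; R=np.c_[np.cross(yy,z),yy,z]
print("turn",np.degrees(Ro.from_matrix(R@R0.T).as_rotvec()).round(2))
for k in(.141,.061): print(((np.array([.5884,.2849,.056])+n*k-p)*1e3).round(1))
```

```text
[0.53345379 0.28470643 0.28516201] 0.08565308099221433
turn [  1.72 -23.24   0.24]
[ -0.1  -2.4 -99.4]
[  31.1   -0.9 -173. ]
```

Request:
arm_command(
  rows="0 -1 -30 0.5 -8 0;0 -2 -60 1 -16 0.1;0 -2 -99 1.7 -23.2 0.2;0 -2 -99 1.7 -23.2 0.2;8 -2 -118 1.7 -23.2 0.2;16 -1.5 -137 1.7 -23.2 0.2;24 -1 -156 1.7 -23.2 0.2;31 -1 -173 1.7 -23.2 0.2;31 -1 -173 1.7 -23.2 0.2;31 -1 -173 1.7 -23.2 0.2",
  jaw=1,
)

```text
t: 16.73
tool_pos: [0.5657, 0.2841, 0.1143]
tool_rot: [-3.067, -0.071, -0.626]
contact_force: [0.0, 0.1, 1.2]
opening: 0.0854
```

Run:
```python
from rack import *
o=monitor.get_obs(); A=o["tool_pos"]-b0; print(o["t"],o["contact_force"].round(1)); print("s,y,n",(A@s).round(4),(A@y).round(4),(A@n).round(4))
c=cam("wrist"); save(c,"w6")
```

```text
16.725 [0.  0.1 1.2]
s,y,n -0.0225 0.055 0.0816
```

Request:
arm_command(
  rows="0 0 -1 0 0 0;0 0 -1 0 0 0;0 0 -1 0 0 0;0 0 -1 0 0 0;0 0 -1 0 0 0;0 0 -1 0 0 0",
  jaw=0,
  squeeze=40,
)

```text
t: 17.52
tool_pos: [0.5661, 0.2845, 0.1148]
tool_rot: [-3.066, -0.072, -0.629]
contact_force: [-3.3, -1.0, 5.6]
opening: 0.0592
```

Run:
```python
from rack import *
o=monitor.get_obs(); A=o["tool_pos"]-b0; print(o["t"],o["contact_force"].round(1)); print("s,y,n",(A@s).round(4),(A@y).round(4),(A@n).round(4))
```

```text
17.525 [-3.3 -1.   5.6]
s,y,n -0.022 0.0554 0.0819
```

Request:
arm_command(
  rows="-8 0 18 0 0 0;-18 -1 40 0 0 0;-35 -2 83 0 0 0;-35 -2 140 0 5 -1.5;-35 -30 190 0.1 12 -4;-30 -90 200 0.2 18 -6;-25 -150 200 0.3 23 -7.1;-20 -210 200 0.3 23 -7.1;-15 -270 200 0.3 23 -7.1;-10 -330 200 0.3 23 -7.1;-6 -390 200 0.3 23 -7.1;-6 -450 200 0.3 23 -7.1",
)

```text
t: 19.02
tool_pos: [0.5598, -0.1674, 0.3145]
tool_rot: [-3.139, 0.124, -0.006]
contact_force: [0.6, -0.7, -1.3]
opening: 0.059
```

Run:
```python
from tray import *
st(); print(shift([-32,-120,92]),shift([-32,-120,84]))
```

```text
t 19.02 tray [-46.2  31.6 309.5] F [ 0.6 -0.7 -1.3] op 0.059
(array([   2.5, -152.2, -217.5]), array([-0.  ,  0.21,  0.12])) (array([   2.5, -152.2, -225.5]), array([-0.  ,  0.21,  0.12]))
```

Request:
arm_command(
  rows="2.5 -60 -20 0 0.2 0.1;2.5 -115 -60 0 0.2 0.1;2.5 -152 -110 0 0.2 0.1;2.5 -152 -160 0 0.2 0.1;2.5 -152 -200 0 0.2 0.1;2.5 -152 -217 0 0.2 0.1;2.5 -152 -223 0 0.2 0.1;2.5 -152 -227 0 0.2 0.1;2.5 -152 -227 0 0.2 0.1",
)

```text
t: 20.15
tool_pos: [0.5634, -0.32, 0.0897]
tool_rot: [3.137, -0.121, 0.005]
contact_force: [-0.0, 0.1, -0.1]
opening: 0.059
```

Run:
```python
from tray import *
st(); print(shift([-15,-120,83]))
c=cam("wrist"); save(c,"w7")
```

```text
t 20.15 tray [ -30.8 -120.3   84.7] F [-0.   0.1 -0.1] op 0.059
(array([15.8, -0.9, -1.7]), array([ 0.12,  0.18, -0.  ]))
```

Request:
arm_command(
  rows="4 0 -2 0 0 0;8 0 -2 0 0 0;10 -1 -2 0 0 0;12 -1 -2 0 0 0;14 -1 -2 0 0 0;16 -1 -2 0 0 0;16 -1 -2 0 0 0",
)

```text
t: 21.08
tool_pos: [0.5749, -0.3212, 0.0894]
tool_rot: [3.139, -0.119, -0.019]
contact_force: [-26.2, 4.1, 21.6]
opening: 0.0592
```

Run:
```python
from tray import *
st()
```

```text
t 21.07 tray [ -19.3 -120.7   84.4] F [-26.2   4.1  21.6] op 0.0592
```

Request:
arm_command(
  rows="-2 0 -1 0 0 0;-3 0 -1 0 0 0;-3 0 -1 0 0 0",
)

```text
t: 21.45
tool_pos: [0.5724, -0.3216, 0.0895]
tool_rot: [3.138, -0.119, -0.018]
contact_force: [-3.3, 0.7, 5.9]
opening: 0.0588
```

Request:
arm_command(
  rows="0 0 0 0 0 0;0 0 0 0 0 0;0 0 0 0 0 0;0 0 15 0 0 0;0 0 45 0 0 0;0 0 90 0 0 0;0 0 90 0 0 0",
  jaw=0.8,
)

```text
t: 22.32
tool_pos: [0.5749, -0.3234, 0.1864]
tool_rot: [3.132, -0.118, -0.003]
contact_force: [1.0, -0.0, 0.0]
opening: 0.0685
```

Run:
```python
from tray import *
st(); print(shift([-24,-182,150]),shift([-24,-182,81]))
c=cam("wrist"); save(c,"w8"); cv2.imwrite("pics/w8c.png",c["im"][60:400,100:540])
```

```text
t 22.32 tray [ -19.1 -122.8  181.4] F [ 1. -0.  0.] op 0.0685
(array([ -9.4, -58.7, -31.4]), array([ 0.41, -0.13, -0.07])) (array([  -9.4,  -58.7, -100.4]), array([ 0.41, -0.13, -0.07]))
```

View pics/w8c.png

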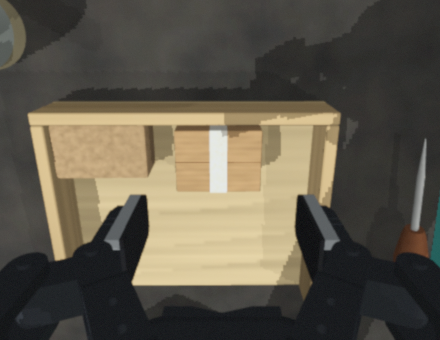

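The block is tight in the corner, at crop (52–152, 125–177). The carton is square to the wall at (177–260, 127–191), with a gap to the block. I push the carton left.

Request:
arm_command(
  rows="-9 -25 -10 0.4 0 0;-9 -50 -30 0.4 0 0;-9 -50 -30 0.4 0 0;-9 -50 -60 0.4 0 0;-9 -50 -85 0.4 0 0;-9 -50 -99 0.4 0 0;-9 -50 -99 0.4 0 0",
  jaw=0,
)

```text
t: 23.25
tool_pos: [0.5643, -0.3716, 0.0833]
tool_rot: [-3.135, 0.118, 0.013]
contact_force: [-0.2, -0.5, -0.5]
opening: 0.0001
```

Run:
```python
from tray import *
st(); print(shift([-25,-142.5,81]))
```

```text
t 23.25 tray [ -26.  -171.7   78.3] F [-0.2 -0.5 -0.5] op 0.0001
(array([ 3.2, 29. ,  2.7]), array([-0.25, -0.46, -0.09]))
```

Request:
arm_command(
  rows="1 8 2 0 0 0;2 16 2 0 0 0;3 22 2 0 0 0;3 26 2 0 0 0;3 29 2 0 0 0;3 31 2 0 0 0;3 33 2 0 0 0;3 35 2 0 0 0;3 35 2 0 0 0",
)

```text
t: 24.38
tool_pos: [0.5677, -0.3426, 0.088]
tool_rot: [3.13, -0.118, -0.006]
contact_force: [-2.0, -18.1, 1.4]
opening: -0.0
```

```bash
python3 -c "
from tray import *
st()"
```

```text
t 24.38 tray [ -24.8 -142.6   83. ] F [ -2.  -18.1   1.4] op -0.0
```

Request:
arm_command(
  rows="-1 -8 -3 0 0 0;-30 -6 -3 0 0 0;-55.6 -4 -3 0 0 0;-53 25 -3 0 0 0;-51 49 -3 0 0 0;-51 49 -3 0 0 0;-40 48 -3 0 0 0;-32 47.6 -3 0 0 0;-29 47.5 -3 0 0 0;-27 47 -3 0 0 0;-25 47 -3 0 0 0;-25 47 -3 0 0 0",
)

```text
t: 25.88
tool_pos: [0.5388, -0.2959, 0.0851]
tool_rot: [3.132, -0.118, -0.028]
contact_force: [-21.3, 2.4, 16.2]
opening: -0.0
```

```bash
python3 -c "
from tray import *
st()"
```

```text
t 25.88 tray [-57.2 -98.2  80.1] F [-21.3   2.4  16.2] op -0.0
```

Request:
arm_command(
  rows="-12 1 0 0 0 0;-20 1 60 0 0 0;-20 1 120 0 0 0;-25 40 180 0 0 0;-30 100 216 0 0 0;-40 160 216 0 0 0;-50 220 216 0 0 0;-60 280 216 0 0 0;-70 340 216 0 0 0;-80 400 216 0 0 0;-90 460 216 0 0 0;-100 520 216 0 0 0",
  jaw=1,
)

```text
t: 27.38
tool_pos: [0.4388, 0.2239, 0.3015]
tool_rot: [3.133, -0.118, -0.025]
contact_force: [1.1, -0.2, 0.2]
opening: 0.0855
```

Run:
```python
from tray import *
o=monitor.get_obs(); print(o["q"].round(2),o["tool_pos"].round(4),o["tool_rot"].round(3))
c=cam("wrist"); save(c,"w9")
hsv=cv2.cvtColor(c["im"],cv2.COLOR_BGR2HSV)
m=cv2.inRange(hsv,(95,80,30),(125,255,255)); N,l,s,ce=cv2.connectedComponentsWithStats(m)
for k in range(1,N):
    if s[k,4]>150: print("blue",s[k],onz(c,s[k,0]+s[k,2]/2-.5,s[k,1]+s[k,3]/2-.5,.013))
```

```text
[ 0.32 -0.26  1.91 -0.    1.51  1.97] [0.4388 0.2239 0.3015] [ 3.133 -0.118 -0.025]
blue [ 231  157   51   50 1685] [0.42326573 0.29784037 0.013     ]
```

Request:
arm_command(
  rows="-3 15 -20 0 0 10;-6 30 -40 0 0 20;-9 45 -60 0 0 30;-12 60 -80 0 0 40;-15.5 74 -100 0 0 50;-15.5 74 -120 0 0 60;-15.5 74 -130 0 0 70;-15.5 74 -135 0 0 80;-15.5 74 -135 0 0 90;-15.5 74 -135 0 0 90;-15.5 74 -135 0 0 90",
  jaw=1,
)

```text
t: 28.8
tool_pos: [0.4215, 0.3039, 0.1666]
tool_rot: [2.289, 2.132, -0.019]
contact_force: [-0.3, -0.5, -0.0]
opening: 0.0857
```

Run:
```python
from tray import *
o=monitor.get_obs(); R=Ro.from_rotvec(o["tool_rot"]).as_matrix(); print(o["t"],o["tool_pos"].round(4),R.round(3).tolist(),((np.array([.4233,.2979,.078])-o["tool_pos"])*1e3).round(1))
z=np.array([0,0,-1.]); y=R[:,1]-R[:,1]@z*z; y/=np.linalg.norm(y); Rt=np.c_[np.cross(y,z),y,z]; print(np.degrees(Ro.from_matrix(Rt@R.T).as_rotvec()).round(2))
c=cam("wrist"); save(c,"w10")
hsv=cv2.cvtColor(c["im"],cv2.COLOR_BGR2HSV)
m=cv2.inRange(hsv,(95,80,30),(125,255,255)); N,l,s,ce=cv2.connectedComponentsWithStats(m)
for k in range(1,N):
    if s[k,4]>300: print("blue",s[k],onz(c,s[k,0]+s[k,2]/2-.5,s[k,1]+s[k,3]/2-.5,.013))
```

```text
28.8 [0.4215 0.3039 0.1666] [[0.071, 0.997, 0.001], [0.997, -0.071, -0.018], [-0.018, 0.002, -1.0]] [  1.8  -6.  -88.6]
[1.04 0.03 0.  ]
blue [ 283  173   79   79 4153] [0.42260257 0.2987988  0.013     ]
```

Request:
arm_command(
  rows="1 -5 -10 1 0 0;1 -5 -40 1 0 0;1 -5 -70 1 0 0;1 -5 -85 1 0 0;1 -5 -90 1 0 0;1 -5 -90 1 0 0;1 -5 -90 1 0 0",
  jaw=1,
)

```text
t: 29.72
tool_pos: [0.4233, 0.2993, 0.0778]
tool_rot: [2.297, 2.141, 0.003]
contact_force: [0.5, 0.8, -0.4]
opening: 0.0853
```

Request:
arm_command(
  rows="0 0 0 0 0 0;0 0 0 0 0 0;0 0 0 0 0 0;0 0 0 0 0 0;0 0 0 0 0 0;0 0 0 0 0 0",
  jaw=0,
  squeeze=30,
)

```text
t: 30.48
tool_pos: [0.4239, 0.2997, 0.079]
tool_rot: [2.297, 2.141, 0.006]
contact_force: [-1.9, 0.1, 6.0]
opening: 0.0531
```

Request:
arm_command(
  rows="0 0 30 0 0 0;0 0 80 0 0 0;0 -10 140 0 0 0;0 -40 190 0 0 0;5 -90 210 0 0 0;10 -150 215 0 0 0;20 -210 215 0 0 0;30 -270 215 0 0 0;40 -330 215 0 0 0;55 -390 215 0 0 0;70 -450 215 0 0 0;85 -510 215 0 0 0",
)

```text
t: 31.98
tool_pos: [0.5089, -0.2124, 0.2937]
tool_rot: [2.298, 2.14, 0.006]
contact_force: [2.3, -0.4, -0.7]
opening: 0.0534
```

Request:
arm_command(
  rows="10 -50 0 0 0 0;20 -100 -20 0 0 0;20 -140 -60 0 0 0;20 -140 -90 0 0 0;20 -140 -90 0 0 0",
)

```text
t: 32.6
tool_pos: [0.527, -0.3514, 0.1993]
tool_rot: [-2.295, -2.136, -0.005]
contact_force: [-0.3, 0.5, -0.8]
opening: 0.0532
```

Run:
```python
from tray import *
st(); o=monitor.get_obs(); R=Ro.from_rotvec(o["tool_rot"]).as_matrix()
Rt=np.c_[TY,TX,[0,0,-1]]; print(shift([-62,-161,90])[0],np.degrees(Ro.from_matrix(Rt@R.T).as_rotvec()).round(2))
c=cam("wrist"); save(c,"w11")
```

```text
t 32.6 tray [ -64.7 -154.4  194.3] F [-0.3  0.5 -0.8] op 0.0532
[   2.2   -6.8 -104.3] [-0.38 -0.12 -0.29]
```

Request:
arm_command(
  rows="2 -6 -20 -0.4 -0.1 -0.3;2 -6 -60 -0.4 -0.1 -0.3;2 -6 -90 -0.4 -0.1 -0.3;2 -6 -105 -0.4 -0.1 -0.3;2 -6 -112 -0.4 -0.1 -0.3;2 -6 -114 -0.4 -0.1 -0.3;2 -6 -116 -0.4 -0.1 -0.3;2 -6 -116 -0.4 -0.1 -0.3",
)

```text
t: 33.65
tool_pos: [0.5306, -0.3581, 0.0869]
tool_rot: [2.3, 2.131, 0.0]
contact_force: [0.6, -0.7, -0.6]
opening: 0.0529
```

Run:
```python
from tray import *
st(); 
c=cam("wrist"); save(c,"w12")
```

```text
t 33.65 tray [ -60.7 -160.8   81.9] F [ 0.6 -0.7 -0.6] op 0.0529
```

Request:
arm_command(
  rows="0 0 -2 0 0 0;0 0 -4 0 0 0;0 0 -4 0 0 0;0 0 -4 0 0 0",
)

```text
t: 34.2
tool_pos: [0.5307, -0.3583, 0.0835]
tool_rot: [2.3, 2.131, 0.0]
contact_force: [-1.7, 1.4, 5.1]
opening: 0.0534
```

Request:
arm_command(
  rows="0 0 0 0 0 0;0 0 0 0 0 0;0 0 0 0 0 0;0 0 15 0 0 0;0 0 45 0 0 0;-20 1.5 85 0 0 0;-45 3.5 85 0 0 0;-45 3.5 85 0 0 0",
  jaw=0.8,
)

```text
t: 35.2
tool_pos: [0.4852, -0.355, 0.17]
tool_rot: [2.3, 2.128, 0.0]
contact_force: [0.3, 0.6, -0.3]
opening: 0.0685
```

Run:
```python
from tray import *
st(); print(shift([-115,-161,81])[0],shift([-69.5,-161,81])[0])
c=cam("wrist"); save(c,"w13"); cv2.imwrite("pics/w13c.png",c["im"])
```

```text
t 35.2 tray [-106.2 -161.2  165. ] F [ 0.3  0.6 -0.3] op 0.0685
[ -8.8   0.9 -84. ] [ 36.6  -2.6 -84. ]
```

View pics/w13c.png

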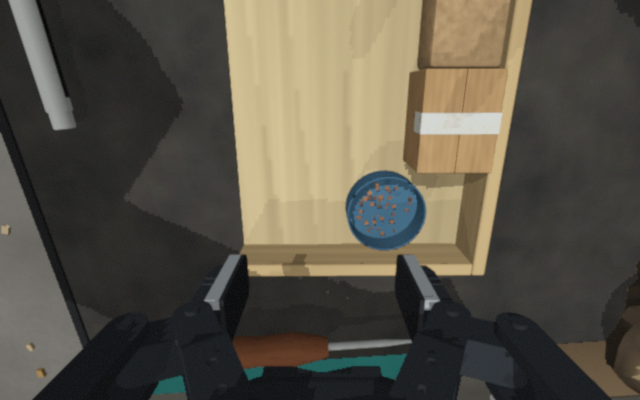

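The tin (386,210) stands upright in the slot, and the carton is snug to both block and wall. I push the tin back.

Request:
arm_command(
  rows="-8 1 0 0 0 0;-8 1 0 0 0 0;-8 1 -30 0 0 0;-8 1 -65 0 0 0;-8 1 -82 0 0 0;-8 1 -84 0 0 0;4 0 -84 0 0 0;14 -1 -84 0 0 0;22 -1.5 -84 0 0 0;29 -2 -84 0 0 0;34 -2.5 -84 0 0 0;36 -2.5 -84 0 0 0",
  jaw=0,
)

```text
t: 36.75
tool_pos: [0.5223, -0.358, 0.0867]
tool_rot: [2.299, 2.129, -0.001]
contact_force: [-4.4, 0.6, 6.3]
opening: 0.0005
```

Request:
arm_command(
  rows="2 0 0 0 0 0;3 0 0 0 0 0;4 0 0 0 0 0;4 0 0 0 0 0",
)

```text
t: 37.25
tool_pos: [0.5236, -0.3581, 0.0868]
tool_rot: [2.303, 2.134, -0.009]
contact_force: [-13.8, 1.4, 9.5]
opening: 0.0001
```

Run:
```python
from tray import *
st()
```

```text
t 37.25 tray [ -67.6 -161.4   81.8] F [-13.8   1.4   9.5] op 0.0001
```

Request:
arm_command(
  rows="-6 0.5 0 0 0 0;-20 1.5 0 0 0 0;-40 3 20 0 0 0;-50 3 70 0 0 0;-60 20 130 0 0 0;-60 40 190 0 0 0;-60 60 240 0 0 0;-60 60 240 0 0 -10;-60 60 240 0 0 -20;-60 60 240 0 0 -20;-60 60 240 0 0 -20",
)

```text
t: 38.62
tool_pos: [0.4634, -0.298, 0.3264]
tool_rot: [-2.638, -1.706, 0.009]
contact_force: [0.4, -0.3, 0.5]
opening: 0.0002
```

Run:
```python
from tray import *
st(); c=cam("wrist"); save(c,"w14"); t=cam("top")
a=cv2.resize(t["im"][100:290,155:465],(465,285),interpolation=3)
u,v=proj(c,C+(-.06*TX-.097*TY)).astype(int); x=max(0,min(u-165,640-330)); y=max(0,min(v-143,400-285)); b=c["im"][y:y+285,x:x+330]
print(x,y); cv2.imwrite("pics/fin.png",np.hstack([a,b]))
```

```text
t 38.62 tray [-132.2 -106.1  321.4] F [ 0.4 -0.3  0.5] op 0.0002
212 0
```

View pics/fin.png

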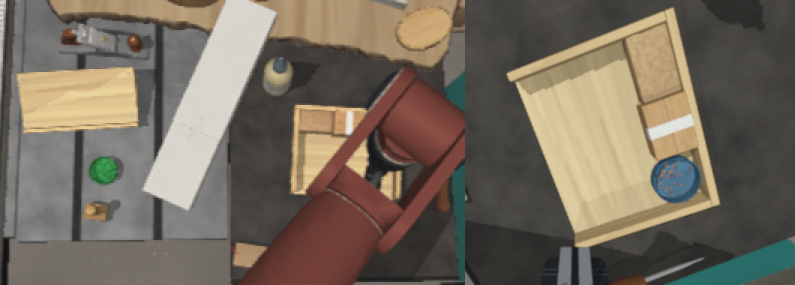

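Run:
```python
from tray import *
c=cam("wrist"); hsv=cv2.cvtColor(c["im"],cv2.COLOR_BGR2HSV)
m=cv2.inRange(hsv,(95,80,30),(125,255,255)); N,l,s,ce=cv2.connectedComponentsWithStats(m)
for k in range(1,N):
    if s[k,4]>300:
        P=np.argwhere(l==k)[:,::-1]; W=np.array([tp(onz(c,u,v,.022)) for u,v in P]); print("tin x",W[:,0].min(),W[:,0].max(),"y",W[:,1].min(),W[:,1].max())
```

```text
tin x -55.5 -0.6 y -192.2 -136.5
```

The tin spans x from -55.5 to -0.6 mm, so it is at the wall. I hand in.

```bash
python3 -c "
from station import workorder
print(workorder.finish_job())"
```

```text
the job is handed in; nothing more can be done
None
```

The row is packed and handed in at about 39 s of the 72 s allowed. The cork block is flat in the back left corner, the carton is upright against the block and back wall, and the blue tin is upright against the back wall in the space left.

- **Pushing home:** I packed them in the order asked, and each push ended with a firm stop against the wall or its neighbour (14–21 N at the end). The stopping positions matched the parts' sizes to about 2 mm. The highest contact reading I saw was 26 N along one axis.
- **Final checks:** The tin's rim measured from 55.5 to 0.6 mm in front of the back wall. The last picture shows the row tight, the gripper clear, and the green tin, stamp and bottle where they were. The arm hid part of the tray and awl in the overhead view, but the wrist view covered the tray.
- **Disagreements:** The tin's push ended about 2 mm further back than calculated, within the camera calibration. No check failed.

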